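# Put the amber filter over the lamp port and open the shutter

### The job

With a fingertip, push a spoke of the black four-armed filter carousel round, either way, until the amber filter lies over the white lamp port of its stand, so that the whole port is covered by the amber glass. Then push the red lever on the white shutter box sideways from the red dot over to the green dot, so that the shutter is open. Push gently, grasp nothing, do not lift the carousel off its seat, leave everything else on the bench where it stands, and take the hand clear at the end.

Things in the scene. Friction and masses are not known exactly. Their poses are not given: they have to be found in the camera images.
- stand: Fixed steel stand of the carousel. Origin on the bench under the carousel's vertical axis; its x axis points (level) from that axis to the lamp port. Round pedestal 56 mm across, 28 mm high, a low foot, and round the port a grey block 44 mm wide, from 70 to 140 mm along x, 24 mm high.
- port (a point): Centre of the lamp port: a white disc 14 mm across with a black rim, on top of the grey block, 24 mm above the bench and 100 mm from the carousel's axis. A white line on the block beyond it points at it.
- hub (a point): Point on the carousel's vertical axis at mid-height of its spokes, 41 mm above the bench. Hub 36 mm across; its black cap tops out 79 mm above the bench. Four black spokes at 90 degrees: 8 mm wide, 35 to 47 mm above the bench, bare between 18 and 82 mm from the axis; each ends in a black ring 36 mm across, 12 mm high, centred 100 mm from the axis.
- amber (a point): Centre of the amber filter (glass 28 mm across) at the end of its spoke, 100 mm from the axis, 41 mm above the bench; moves with the carousel. Counterclockwise from above, the other rings hold green glass, blue glass and nothing.
- wheel (a joint): Turn of the carousel, rad, growing counterclockwise seen from above. At 0 amber is opposite the port; at +3.14 or -3.14 exactly over it. Stops only at -6.2 and +6.2. Takes about 0.06 N m (1 to 2 N at a spoke) and stays where it is left.
- seat (a joint): How far the carousel has been lifted off its seat (m): 0 when seated; only its weight holds it down.
- shutter_unit: White shutter box, fixed, 100 mm (x) by 130 mm (y), 45 mm high; origin on the bench under its centre. The red lever swings level above its top; a red dot marks shut, a green dot open.
- shutter_lever (a joint): Angle of the red lever, rad, growing counterclockwise seen from above: 0 is shut (points at the red dot), 1.2 points at the green dot, the stop is at 1.4. Stays where it is left; about 1 N at the middle of the lever moves it.
- lever_pivot (a point): The lever's vertical axis at the lever's mid-height, 61 mm above the bench; the round hub here is 20 mm across, up to 69 mm above the bench.
- lever_tip (a point): Free end of the red lever, 70 mm from the pivot, mid-height. The lever is 9 mm wide and spans 55 to 67 mm above the bench, 10 mm above the box top.
- open_mark (a point): Green dot, 12 mm across, on top of the shutter box, 78 mm from the pivot.
- lens_post: Bystander: upright lens on a post, 88 mm high, foot 40 mm across, loose. Leave it where it stands.
- mirror_post: Bystander: upright mirror mount on a post, 84 mm high, foot 40 mm across, loose. Leave it where it stands.
- bottle: Bystander: white bottle with a blue cap, 36 mm across, 75 mm high, behind the shutter box. Leave it where it stands.
- lens_case: Bystander: grey case 60 x 50 x 28 mm, loose. Leave it where it stands.
- post_holder: Bystander: upright steel cylinder 30 mm across, 55 mm high, loose. Leave it where it stands.
- driver: Bystander: screwdriver with a yellow handle, lying. Leave it where it stands.
- marker: Bystander: black marker about 135 mm long, lying. Leave it where it stands.
Not all that is in view belongs to the job. Leave any brown or yellow look-alike of the shutter_unit alone.

How it is judged:
By the outcome, as a careful person would: the job done as asked, in the order asked, and still so for the second after the job is handed in, with the robot touching nothing.
It also fails if it takes over 72 s, if anything falls off the work surface, if the arm or the gripper's body presses on something with over 40 N, if the wrist force passes 120 N, or if a joint passes its speed limit or range.

### The arm

A 6-joint arm with a two-finger parallel gripper is mounted at the origin on the work surface. World frame = base frame: x ahead of the robot, y to its left, z up, the work surface at z = 0. Lengths are in m, angles in degrees, forces in N, time in s.
With the tool pointing down it reaches from about 0.425 to 1.125 m from the base axis. Payload 14.9 kg.
Tool frame: the origin (TCP) lies at the very end of the fingers, on their centre line; the grasp point (between the pads) lies robot.tcp_to_grasp behind it (robot.tcp_to_grasp is the distance from the TCP to the grasp point, in m); z points along the fingers, y is the line along which they close (so a half turn about z gives the same grasp; the last joint's range is limited). The gripper opens to 91 mm and grips with 3 to 60 N. Pads are 32 mm wide; open, the fingers measure 118 mm over their backs; the gripper's body (76 mm by 178 mm) begins 60 mm behind the grasp point.
Start: joints at [64.956, 21.709, 99.362, -0, 58.929, -1.908], TCP at [0.275, 0.644, 0.187] pointing down, gripper open.
Joint ranges: [-158.91, 158.91], [-42.39, 125.64], [0.06, 152.35], [-60.88, 240.88], [17.5, 164.5], [-176.32, 176.32]. Speed limits (degrees/s): [108.29, 108.29, 136.94, 180, 180, 180].

### API

Orientations are given as [roll, pitch, yaw] about the fixed x, y, z axes, in that order (R = Rz(yaw) Ry(pitch) Rx(roll)).
In Python, from rig import readout, viewer, job, models, robot gives the robot as it stands. The module is installed in compiled form; this text tells all that it offers.
- The arm moves only by the shell command python3 -m crank 'ROWS'. ROWS is text: rows parted by semicolons, each of 7 numbers parted by spaces: the turn, a rotation vector about the tool's x, y, z in degrees, then the shift along the tool's x, y, z in cm, then the opening, from 0 (shut) to 1 (fully open). A call has 1 to 20 rows; each row shifts and turns the commanded pose from where the row before left it, along the tool's axes as they then stand; what a row does not reach is not made up. A row lasts 1/8 s, in which the tool goes at most 62.5 mm and 10.7 degrees, less where a joint would pass 70% of its speed; a pose out of reach is approached as far as the arm can. A call is refused whole if a number of a shift passes 6.25 or a number of a turn 10.7, either way. A call with a gripper value outside its range is refused whole. The fingers move at their own pace and stop on an object; the grip force is fixed at half the most. Time passes only in rows, so rows that do not move let the fingers close. It gives the time, the measured TCP pose, the force, the opening and the grip force at its end, in the units of the state.
- readout.state(): the state, without advancing time (a new reading comes with each control period).
- viewer.grab_frame(name): name is "side" or "top" or "wrist"; returns a dict with "image" (480x640x3 uint8, red, green, blue), "mtx" (3x3 intrinsics, pixels), "xyz" and "rotation" of the camera in the world; the wrist camera has in their place "tool_from_camera" (4x4, takes a point from camera to tool coordinates, whose origin is the TCP and whose axes are the flange's). Camera axes: x right, y down, z forward; pixel columns grow to the right and rows downward; lengths in m; the calibration is good to about 2 mm. A picture is of the moment at which its call begins: read the wrist's pose just before it. There is no depth.
- job.sign_off(): hands the job in; it is judged then, once.
Trained networks look in a picture, given as the dict that the camera call returned (one of the last four; its "shot" number tells which), for a name from the list of things; names that differ only in an ending like _2 or _b are one class to them, and where a whole thing is asked for, a point or a joint stands for the part that bears it (a point fixed in the world has none). Each returns a list of dicts, best first, with "p" (0 to 1); they miss things now and then, are a little off and sometimes report something else, mostly with a low value. They report only what shows in the picture. A call takes as long as a camera call. They do not tell look-alikes from the thing itself.
- models.masks_of(thing, picture): "region" (480x640 bool, what is visible of it).
- models.spot_point(thing, picture): "point" ([x, y, z] in m, in world coordinates, good to about 4 mm: a listed point, or the origin of a listed thing).
The state is a dict: "time": time; "q": joint angles; "dq": joint speeds; "effort": joint torques, N m; "ee_pos": TCP position; "tcp_rot": TCP orientation; "force": force on the tool from outside, world axes, zero at the start; "moment": the same for the moment, N m; "opening": finger opening in m; "gripper_force": force on a finger pad.
Only numpy, scipy, OpenCV 4.12 (cv2) and the standard library are available. Lean on these libraries where they do the work, as an engineer would, in place of code of your own. Each camera call takes 0.05 s, during which the arm holds its last target. There are 200 camera calls.

## Working session

There is one attempt and no reset: what is moved stays moved. The work goes in short steps, Python scripts to look and compute and a shell command to move; the robot and the scene stay as the last step left them, time stands still between calls to the robot, and variables do not carry over. Pictures are saved under pics/ and viewed, at most 14 in all, crops included, and the job is handed in when it is done.

```bash
mkdir -p pics; cat > h.py <<'E'
from rig import readout, viewer, job, models, robot
import numpy as np, cv2
def save(f,n): cv2.imwrite('pics/'+n,f['image'][:,:,::-1])
def pts(f,names):
    for n in names:
        try: r=models.spot_point(n,f)
        except Exception as e: print(n,e); continue
        print(n,[(round(d['p'],2),np.round(d['point'],3).tolist()) for d in r[:3]])
E
python3 - <<'E'
from h import *
s=readout.state(); print(s)
t=viewer.grab_frame('top'); save(t,'top1.png')
N=['stand','port','hub','amber','shutter_unit','lever_pivot','lever_tip','open_mark','lens_post','mirror_post','bottle','lens_case','post_holder','driver','marker']
pts(t,N)
d=viewer.grab_frame('side'); save(d,'side1.png')
pts(d,N); print(d['xyz'],t['xyz'])
E
```

```text
{'time': 0.0, 'q': array([ 6.49537027e+01,  2.17403439e+01,  9.93957777e+01,  3.27939258e-04,
        5.89281845e+01, -1.90722586e+00]), 'dq': array([-0.00027437, -0.03262865, -0.00917597, -0.0535366 , -0.09279521,
       -0.15793422]), 'effort': array([ 2.77596682e-04, -7.63750434e+01, -4.34359145e+01,  6.50368631e-02,
        4.24970558e-02, -5.81653740e-05]), 'ee_pos': array([0.27488846, 0.64329928, 0.18666449]), 'tcp_rot': array([-1.79935739e+02, -2.42072648e-03,  1.56860758e+02]), 'force': array([ 0.71112044,  0.49226811, -0.05076537]), 'moment': array([-0.01824836, -0.03658811,  0.01611888]), 'gripper_force': 0.0, 'opening': 0.09128882448065712}
stand [(0.92, [0.555, 0.188, -0.0])]
port [(0.65, [0.619, 0.114, 0.022])]
hub [(0.64, [0.557, 0.19, 0.039])]
amber [(0.95, [0.541, 0.085, 0.043]), (0.3, [0.505, -0.192, 0.063])]
shutter_unit [(0.7, [0.466, -0.572, 0.002]), (0.62, [0.515, -0.236, -0.001]), (0.57, [0.246, -0.448, 0.004])]
lever_pivot [(0.7, [0.55, -0.246, 0.063]), (0.69, [0.494, -0.582, 0.059]), (0.48, [0.273, -0.468, 0.064])]
lever_tip [(0.63, [0.256, -0.398, 0.062]), (0
[... 912 characters left out ...]
(0.54, [0.278, -0.47, 0.066])]
lever_tip [(0.69, [0.51, -0.196, 0.06]), (0.66, [0.539, 0.09, 0.042]), (0.55, [0.456, -0.527, 0.056])]
open_mark [(0.95, [0.471, -0.256, 0.048]), (0.83, [0.198, -0.463, 0.048]), (0.74, [0.254, -0.264, 0.046])]
lens_post [(0.69, [0.449, 0.01, -0.003])]
mirror_post [(0.81, [0.643, -0.007, -0.007])]
bottle [(0.78, [0.585, -0.3, 0.002]), (0.56, [0.471, -0.253, 0.046]), (0.33, [0.548, -0.25, 0.058])]
lens_case [(0.51, [0.447, -0.393, 0.0])]
post_holder [(0.63, [0.761, 0.095, -0.001]), (0.24, [0.511, -0.198, 0.065])]
driver [(0.76, [0.766, -0.093, 0.002])]
marker [(0.53, [0.601, 0.433, -0.002])]
[0.36664773 0.96695193 0.8158194 ] [ 0.43624038 -0.06887135  1.18682066]
```

View pics/top1.png

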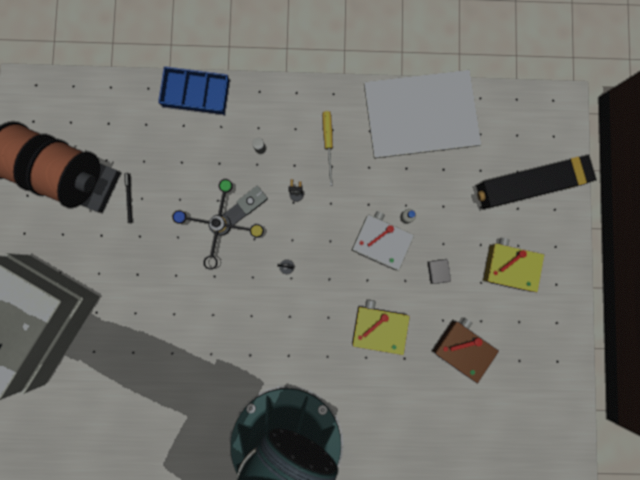

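View pics/side1.png

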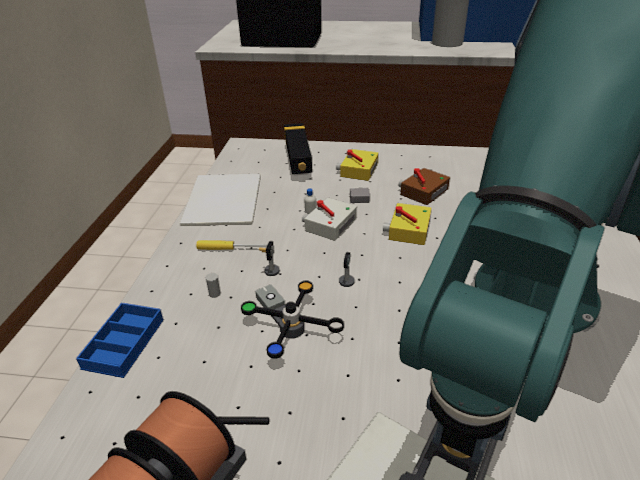

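The top picture shows the white box at (383,240) with its lever on the red-dot side. The carousel is at (218,223), with amber at (257,231) and the port block up and to the right at (245,203). Amber must turn about +48° CCW. I'll push the blue spoke, which has free space around it.

```bash
python3 -m crank '0 0 0 -3.5 -1.86 0 0;0 0 0 -3.5 -1.86 0 0;0 0 0 -3.5 -1.86 0 0;0 0 0 -3.5 -1.86 0 0;0 0 0 -3.5 -1.86 0 0;0 0 0 -3.5 -1.86 0 0;0 0 0 -3.5 -1.86 0 0;0 0 0 -3.5 -1.86 0 0;0 0 0 -3.5 -1.86 0 0;0 0 0 -3.5 -1.86 0 0;0 0 0 -3.5 -1.86 0 0;0 0 0 -3.5 -1.86 0 0;0 0 0 -3.5 -1.86 0 0;0 0 -7 0 0 0 0;0 0 -7 0 0 0 0;0 0 0 0 0 0 0'
cat >> h.py <<'E'
from scipy.spatial.transform import Rotation as R
def cam(f):
    if 'tool_from_camera' not in f: return np.array(f['xyz']),np.array(f['rotation']).reshape(3,3) if np.size(f['rotation'])==9 else R.from_euler('xyz',f['rotation'],degrees=True).as_matrix()
    s=f['state']; T=np.eye(4); T[:3,:3]=R.from_euler('xyz',s['tcp_rot'],degrees=True).as_matrix(); T[:3,3]=s['ee_pos']
    M=T@f['tool_from_camera']; return M[:3,3],M[:3,:3]
def grab(n):
    s=readout.state(); f=viewer.grab_frame(n); f['state']=s; return f
def ray(f,px,z):
    o,r=cam(f); d=r@np.linalg.solve(f['mtx'],[px[0],px[1],1.]); return o+d*(z-o[2])/d[2]
def ang(a,h): return round(float(np.degrees(np.arctan2(a[1]-h[1],a[0]-h[0]))),1)
E
python3 - <<'E'
from h import *
print(robot.tcp_to_grasp)
w=grab('wrist'); save(w,'w1.png'); print(w['state']['ee_pos'],w['state']['tcp_rot'],w['state']['opening'])
N=['port','hub','amber']
pts(w,N)
for n in ['top','side']: f=grab(n);pts(f,N)
E
```

```text
time: 3.6
ee_pos: [0.5985, 0.2425, 0.1873]
tcp_rot: [180.0, 0.0, 170.8]
force: [-0.2, 0.3, 1.1]
opening: 0.0008
gripper_force: 0.0
0.0188
[0.5985173  0.24249946 0.18734638] [1.79998458e+02 1.53457075e-03 1.70813690e+02] 0.0007532692223126405
port [(0.7, [0.615, 0.113, 0.026])]
hub [(0.78, [0.555, 0.191, 0.042]), (0.37, [0.6, 0.428, 0.0])]
amber []
port [(0.7, [0.62, 0.11, 0.025])]
hub [(0.62, [0.557, 0.189, 0.04])]
amber [(0.76, [0.544, 0.09, 0.042]), (0.36, [0.554, 0.187, 0.002])]
port [(0.61, [0.616, 0.109, 0.023])]
hub [(0.82, [0.556, 0.188, 0.04])]
amber [(0.97, [0.542, 0.092, 0.041]), (0.46, [0.601, 0.432, 0.003])]
```

View pics/w1.png

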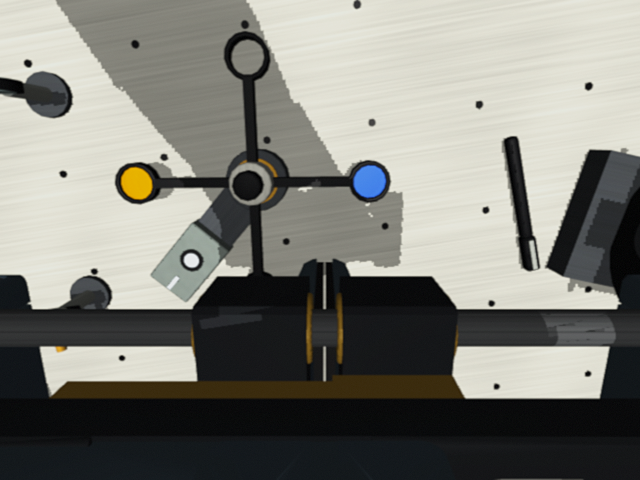

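The wrist view shows the hub cap at (248,185), amber at (137,183), blue at (369,181), the empty ring at (247,57) and the port at (191,260). I'll compute the angles from these.

```bash
python3 - <<'E'
from h import *
w=grab('wrist'); 
A=ray(w,(137,183),.045);B=ray(w,(369,181),.045);P=ray(w,(191,260),.024);C=ray(w,(248,185),.079);E=ray(w,(247,57),.045)
H=(A+B)/2
print(A,B,P,C,H,E,'\nang A,B,E,P',ang(A,C),ang(B,C),ang(E,C),ang(P,C), ang(B,A),np.linalg.norm(A-B),np.linalg.norm(P-C))
E
```

```text
[0.53951242 0.08972316 0.045     ] [0.56918847 0.28578793 0.045     ] [0.61886401 0.11053526 0.024     ] [0.55368438 0.19008408 0.079     ] [0.55435044 0.18775554 0.045     ] [0.45700859 0.2029779  0.045     ] 
ang A,B,E,P -98.0 80.8 172.4 -50.7 81.4 0.19829790996548838 0.11662503630711754
```

```bash
python3 -m crank '0 0 0 0 0 2.5 0;0 0 0 0 0 3 0;0 0 0 0 0 3 0;0 0 0 0 0 3 0;0 0 0 0 0 2.5 0;0 0 0 0 0 1.4 0;0 0 0 0 0 0 0;0 0 0 0.4 0 0 0;0 0 0 0.4 0 0 0;0 0 0 0.4 0 0 0;0 0 0 0.3 0 0 0' && python3 -m crank '0 0 -4 0.42 0.13 0 0;0 0 -4 0.42 0.13 0 0;0 0 -4 0.42 0.13 0 0;0 0 -4 0.42 0.13 0 0;0 0 -4 0.42 0.13 0 0;0 0 -4 0.42 0.13 0 0;0 0 -4 0.42 0.13 0 0;0 0 -4 0.42 0.13 0 0;0 0 -4 0.42 0.13 0 0;0 0 0 0 0 0 0'
python3 - <<'E'
from h import *
for n in ['top','side','wrist']:
    f=grab(n);pts(f,['port','hub','amber']); save(f,n+'2.png')
    if n=='top':save(dict(image=cv2.resize(f['image'][130:290,110:320],None,fx=3.5,fy=3.5)),'t2c.png')
E
```

```text
time: 5.62
ee_pos: [0.5834, 0.2451, 0.0336]
tcp_rot: [180.0, 0.0, 170.9]
force: [-0.4, -0.3, 1.4]
opening: 0.0001
gripper_force: 0.0
time: 6.88
ee_pos: [0.5451, 0.252, 0.0334]
tcp_rot: [-180.0, 0.0, -153.2]
force: [-0.1, 0.1, 1.0]
opening: 0.0004
gripper_force: 0.0
port [(0.76, [0.62, 0.113, 0.024])]
hub [(0.86, [0.554, 0.186, 0.039])]
amber [(0.7, [0.541, 0.088, 0.04])]
port [(0.84, [0.615, 0.111, 0.023])]
hub [(0.46, [0.766, -0.091, 0.002])]
amber [(0.91, [0.54, 0.091, 0.041])]
port [(0.6, [0.619, 0.109, 0.024])]
hub [(0.68, [0.554, 0.191, 0.04])]
amber [(0.85, [0.535, 0.083, 0.046])]
```

View pics/wrist2.png

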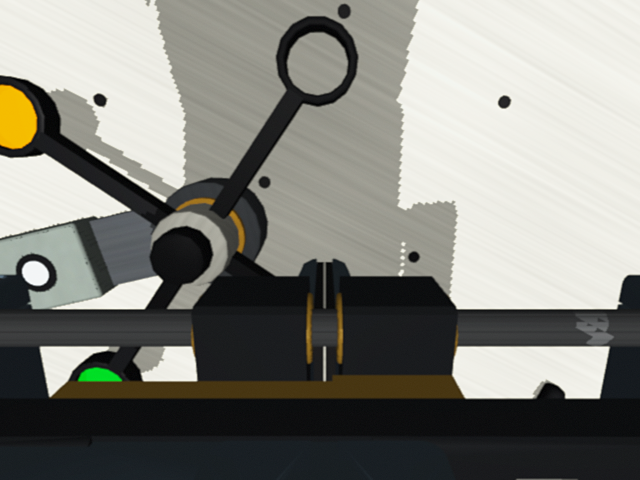

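The wrist view has amber at (15,118), and its angle to the port looks unchanged. I'll check the side view.

```bash
python3 - <<'E'
import cv2,numpy as np
a=cv2.imread('pics/side1.png')[250:380,210:370];b=cv2.imread('pics/side2.png')[250:380,210:370]
c=cv2.imread('pics/top2.png')[160:290,150:310]
cv2.imwrite('pics/cmp.png',cv2.resize(np.hstack([b,c]),None,fx=2.5,fy=2.5,interpolation=cv2.INTER_CUBIC))
E
```

```text
(no output)
```

View pics/cmp.png

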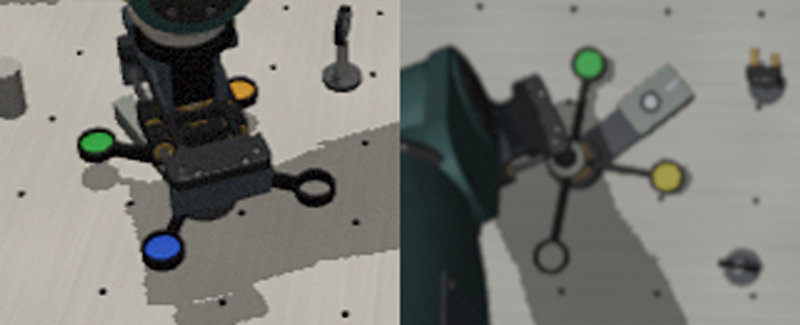

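```bash
python3 - <<'E'
from h import *
s=readout.state();p=s['ee_pos'];print(p,s['tcp_rot'],s['force'],s['q'],s['time'])
def proj(f,X):
    o,r=cam(f); c=r.T@(np.array(X)-o); v=f['mtx']@c; return np.round(v[:2]/v[2],1)
sp=[.5645,.252,.041]
for n in ['top','side','wrist']:
    f=grab(n); print(n,'tcp',proj(f,p),'+8cm',proj(f,p+[0,0,.08]),'spoke',proj(f,sp),'hub',proj(f,[.555,.189,.079]))
    if n=='wrist': print(f['tool_from_camera'],f['mtx'])
d=grab('side'); save(dict(image=cv2.resize(d['image'][290:360,250:340],None,fx=7,fy=7,interpolation=cv2.INTER_CUBIC)),'s3.png')
E
```

```text
[0.54534355 0.25195715 0.03332965] [-1.79999176e+02 -1.50989221e-03 -1.53140257e+02] [ 0.03250634 -0.11486073 -0.43246312] [ 2.25753037e+01  2.57143979e+01  1.13716600e+02 -1.43632602e-03
  4.05704464e+01 -9.42833485e+01] 7.475
top tcp [193.2 226.8] +8cm [184.  223.4] spoke [192.7 219. ] hub [213.9 221.7]
side tcp [289.2 340.6] +8cm [286.9 312.5] spoke [279.9 337.2] hub [288.9 303.3]
wrist tcp [325.2 275.9] +8cm [325.9 355.9] spoke [308.6 312.1] hub [174.9 266.4]
[[ 8.45424573e-04 -9.69664879e-01 -2.44436714e-01  6.83172672e-02]
 [ 9.99999637e-01  8.46243006e-04  1.01671078e-04 -6.09078662e-04]
 [ 1.08265987e-04 -2.44436711e-01  9.69665242e-01 -1.96701566e-01]
 [ 0.00000000e+00  0.00000000e+00  0.00000000e+00  1.00000000e+00]] [[394.24635642   0.         324.10621837]
 [  0.         394.24635642 241.40932804]
 [  0.           0.           1.        ]]
```

View pics/s3.png

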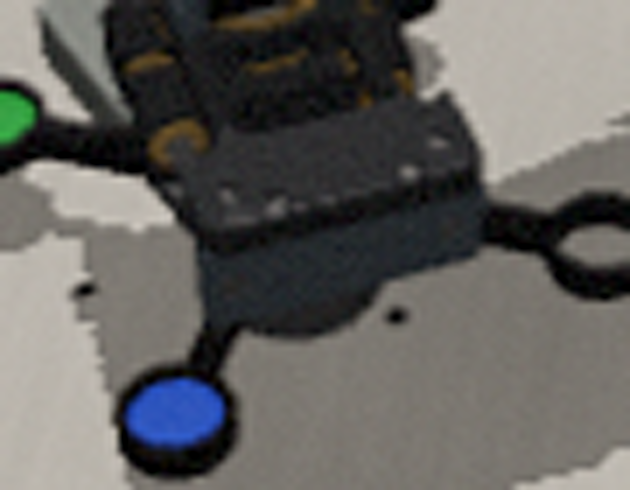

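The carousel hasn't moved. The finger passed over or through the blue spoke with no force, and in the wrist view the fingertips look about 28 mm short of the TCP, so they may have cleared the top of the spoke. I'll go back to the start side and probe downward.

```bash
python3 -m crank '0 0 0 0 0 -3 0;0 0 0 0 0 -3 0;0 0 0 -2.5 -1.65 0 0;0 0 0 -2.5 -1.65 0 0;0 0 9 0 0 0 0;0 0 9 0 0 0 0;0 0 9 0 0 0 0;0 0 9 0 0 0 0;0 0 0 0 0 3 0;0 0 0 0 0 3 0;0 0 0 0 0 0 0' && python3 -m crank '0 0 0 0 0 0.5 0;0 0 0 0 0 0.5 0;0 0 0 0 0 0 0' && python3 -m crank '0 0 0 0 0 0.5 0;0 0 0 0 0 0.5 0;0 0 0 0 0 0 0'
python3 - <<'E'
from h import *
w=grab('wrist');save(dict(image=cv2.resize(w['image'][130:400,180:470],None,fx=2.2,fy=2.2)),'w4.png')
print(w['state']['ee_pos'],w['state']['force'],w['state']['opening'])
E
```

```text
time: 9.05
ee_pos: [0.6033, 0.2446, 0.0315]
tcp_rot: [-179.9, -0.2, 170.9]
force: [-0.7, -0.2, 1.3]
opening: 0.0004
gripper_force: 0.0
time: 9.43
ee_pos: [0.605, 0.2451, 0.0236]
tcp_rot: [180.0, 0.0, 170.9]
force: [-0.7, 0.5, 0.3]
opening: 0.0001
gripper_force: 0.0
time: 9.8
ee_pos: [0.6045, 0.245, 0.0128]
tcp_rot: [-180.0, -0.0, 170.9]
force: [0.1, 0.0, -0.8]
opening: 0.0004
gripper_force: 0.0
[0.60454718 0.24499059 0.01282013] [ 0.07405076  0.01053398 -0.78023019] 0.00041099869434324976
```

View pics/w4.png

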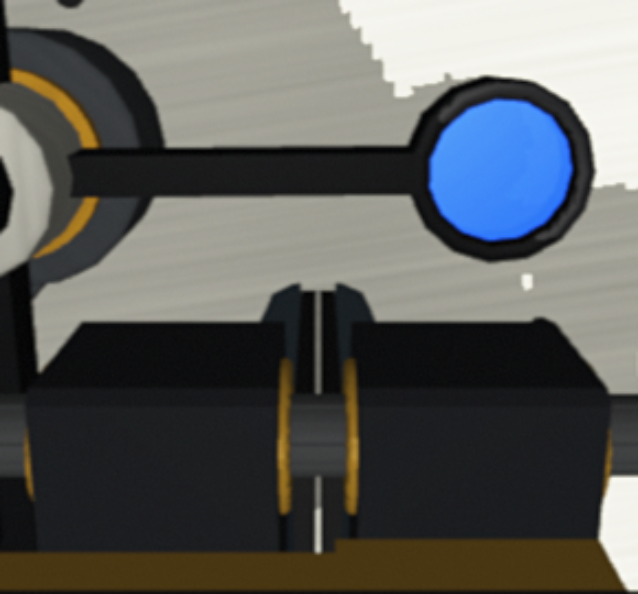

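```bash
python3 -m crank '0 0 0 0.5 0 0 0;0 0 0 0.5 0 0 0;0 0 0 0.5 0 0 0;0 0 0 0.5 0 0 0;0 0 0 0 0 0 0' && python3 -m crank '0 0 0 0.4 0 0 0;0 0 0 0.4 0 0 0;0 0 0 0.4 0 0 0;0 0 0 0.4 0 0 0'
python3 - <<'E'
from h import *
w=grab('wrist');save(dict(image=cv2.resize(w['image'][130:400,180:470],None,fx=2.2,fy=2.2)),'w5.png')
print(w['state']['ee_pos'],w['state']['force'])
for n in ['wrist','side']: pts(grab(n),['hub','amber'])
E
```

```text
time: 10.48
ee_pos: [0.5847, 0.2484, 0.0134]
tcp_rot: [-180.0, -0.0, 170.9]
force: [0.3, 0.2, -0.2]
opening: 0.0005
gripper_force: 0.0
time: 10.98
ee_pos: [0.5691, 0.2508, 0.0133]
tcp_rot: [-180.0, 0.0, 170.9]
force: [-0.2, -0.7, -0.2]
opening: 0.0003
gripper_force: 0.6
[0.5690683  0.25081546 0.01334574] [-0.18786088 -0.69192288 -0.16070566]
hub [(0.89, [0.554, 0.191, 0.039])]
amber []
hub [(0.95, [0.554, 0.188, 0.042]), (0.66, [0.766, -0.088, 0.003]), (0.6, [0.601, 0.434, 0.0])]
amber [(0.7, [0.569, 0.091, 0.044])]
```

View pics/w5.png

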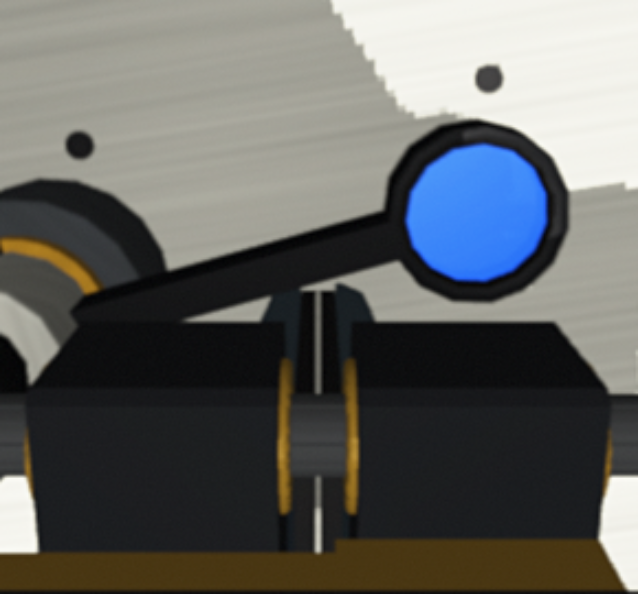

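Now the spoke moves, so the tips do end short of the TCP, and amber has turned about 16°. Continuing round.

```bash
python3 -m crank '0 0 -4 0.44 0.01 0 0;0 0 -4 0.44 0.01 0 0;0 0 -4 0.44 0.01 0 0;0 0 -4 0.44 0.01 0 0;0 0 -4 0.44 0.01 0 0;0 0 -4 0.44 0.01 0 0;0 0 0 0 0 0 0'
cat >> h.py <<'E'
def amb(n):
    f=grab(n); m=models.masks_of('amber',f)[:1]
    hsv=cv2.cvtColor(f['image'],cv2.COLOR_RGB2HSV)
    k=(hsv[...,0]>15)&(hsv[...,0]<32)&(hsv[...,1]>120)&(hsv[...,2]>90)
    H=np.array([.5548,.189]); nb,l,st,c=cv2.connectedComponentsWithStats(k.astype(np.uint8))
    for i in range(1,nb):
        p=ray(f,c[i],.043); r=np.linalg.norm(p[:2]-H)
        if st[i,4]>15 and .08<r<.12: print(n,'amber',p.round(4),st[i,4],'ang',ang(p,H),'r',round(r,4))
E
python3 - <<'E'
from h import *
for n in ['top','side','wrist']: amb(n); 
pts(grab('side'),['hub','amber','port'])
E
```

```text
time: 12.2
ee_pos: [0.543, 0.251, 0.0133]
tcp_rot: [180.0, -0.0, -165.2]
force: [-0.4, 0.6, 0.1]
opening: 0.0002
gripper_force: 0.0
top amber [0.6066 0.1028 0.043 ] 100 ang -59.0 r 0.1006
hub []
amber [(0.29, [0.454, 0.011, -0.002])]
port [(0.89, [0.617, 0.11, 0.021])]
```

```bash
python3 -m crank '0 0 -3 0.33 0.01 0 0;0 0 -3 0.33 0.01 0 0;0 0 -1.5 0.16 0 0 0;0 0 0 0 0 0 0'
python3 - <<'E'
from h import *
for n in ['top','side','wrist']: amb(n); 
E
python3 -m crank '0 0 0 -1 0 0 0;0 0 0 -1 0 0 0;0 0 0 0 0 -3 0;0 0 0 0 0 -5 0;0 0 0 0 0 -5 0;0 0 0 0 0 -4 0;0 0 0 0 0 0 0'
python3 - <<'E'
from h import *
for n in ['top','side','wrist']: amb(n);
w=grab('wrist'); save(w,'w6.png'); pts(w,['hub','port','amber'])
E
```

```text
time: 13.2
ee_pos: [0.5352, 0.2488, 0.0133]
tcp_rot: [180.0, -0.0, -157.7]
force: [0.5, -0.3, -0.2]
opening: 0.0004
gripper_force: 0.3
top amber [0.6168 0.1098 0.043 ] 99 ang -52.0 r 0.1005
side amber [0.6209 0.1121 0.043 ] 29 ang -49.3 r 0.1014
time: 14.38
ee_pos: [0.556, 0.2573, 0.1869]
tcp_rot: [-180.0, 0.3, -157.6]
force: [0.7, 0.8, 0.0]
opening: 0.0005
gripper_force: 0.0
top amber [0.6168 0.1098 0.043 ] 99 ang -52.0 r 0.1005
side amber [0.6154 0.1078 0.043 ] 71 ang -53.3 r 0.1013
wrist amber [0.6168 0.1085 0.043 ] 782 ang -52.4 r 0.1016
hub [(0.76, [0.553, 0.194, 0.042])]
port [(0.67, [0.615, 0.112, 0.026])]
amber [(0.86, [0.612, 0.105, 0.046])]
```

View pics/w6.png

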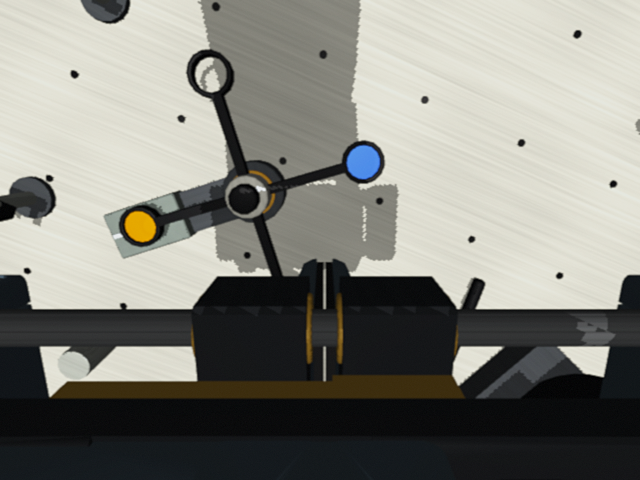

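The wrist view shows the amber glass at (141,225), centred over the grey block and hiding the port. Its angle is about -52° against -51° for the port, roughly 2 mm off, so the port is covered. Next is the lever, approached from its CW side.

```bash
python3 -m crank '0 0 0 1.66 -4.08 0 0;0 0 0 1.66 -4.08 0 0;0 0 0 1.66 -4.08 0 0;0 0 0 1.66 -4.08 0 0;0 0 0 1.66 -4.08 0 0;0 0 0 1.66 -4.08 0 0;0 0 0 1.66 -4.08 0 0;0 0 0 1.66 -4.08 0 0;0 0 0 1.66 -4.08 0 0;0 0 0 1.66 -4.08 0 0;0 0 10.6 0 0 0 0;0 0 10.6 0 0 0 0;0 0 10.6 0 0 0 0;0 0 10.6 0 0 0 0;0 0 10.6 0 0 0 0;0 0 10.6 0 0 0 0;0 0 10.6 0 0 0 0;0 0 0 0 0 0 0'
python3 - <<'E'
from h import *
for n in ['wrist','side','top']:
    f=grab(n);pts(f,['shutter_unit','lever_pivot','lever_tip','open_mark','bottle'])
    if n=='wrist':save(f,'w7.png')
for n in ['top','side']: amb(n)
E
```

```text
time: 17.12
ee_pos: [0.5554, -0.1841, 0.1832]
tcp_rot: [-180.0, -0.0, 128.2]
force: [-0.1, 0.6, -0.3]
opening: 0.0006
gripper_force: 0.0
shutter_unit [(0.68, [0.296, -0.23, -0.001]), (0.6, [0.516, -0.237, -0.0])]
lever_pivot [(0.86, [0.553, -0.245, 0.055]), (0.8, [0.328, -0.236, 0.062])]
lever_tip [(0.95, [0.508, -0.189, 0.064]), (0.88, [0.278, -0.188, 0.061])]
open_mark [(0.6, [0.47, -0.261, 0.046])]
bottle []
shutter_unit [(0.95, [0.462, -0.577, -0.0]), (0.83, [0.243, -0.453, 0.003]), (0.67, [0.295, -0.236, -0.002])]
lever_pivot [(0.68, [0.326, -0.238, 0.06]), (0.59, [0.496, -0.58, 0.06]), (0.48, [0.277, -0.469, 0.066])]
lever_tip [(0.65, [0.277, -0.187, 0.061]), (0.53, [0.513, -0.2, 0.059]), (0.38, [0.454, -0.53, 0.058])]
open_mark [(0.94, [0.421, -0.61, 0.046]), (0.83, [0.253, -0.262, 0.047]), (0.56, [0.471, -0.254, 0.045])]
bottle [(0.67, [0.585, -0.3, 0.004]), (0.37, [0.555, 0.184, 0.038])]
shutter_unit [(0.79, [0.465, -0.574, 0.004]), (0.75, [0.247, -0.448, 0.001])]
lever_pivot [(0.55, [0.496, -0.581, 0.059]), (0.43, [0.27, -0.466, 0.061])]
lever_tip [(0.59, [0.45, -0.528, 0.061]), (0.49, [0.26, -0.399, 0.059])]
open_mark [(0.82, [0.204, -0.461, 0.045]), (0.67, [0.642, -0.003, 0.003]), (0.57, [0.424, -0.605, 0.047])]
bottle []
top amber [0.6168 0.1098 0.043 ] 99 ang -52.0 r 0.1005
side amber [0.6152 0.1078 0.043 ] 70 ang -53.4 r 0.1012
```

View pics/w7.png

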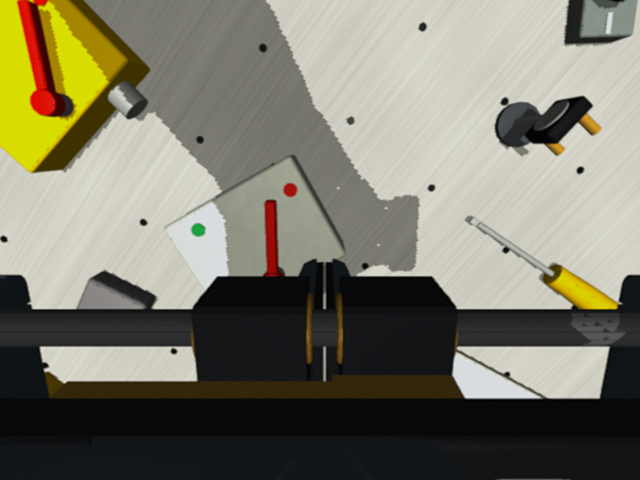

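```bash
python3 - <<'E'
from h import *
w=grab('wrist');T=ray(w,(271,202),.067);Q=ray(w,(272,276),.067);G=ray(w,(198,230),.045);r=ray(w,(290,190),.045)
s=w['state'];Rt=R.from_euler('xyz',s['tcp_rot'],degrees=True).as_matrix()
print('tip',T,'near pivot',Q,'green',G,'red',r,'lever ang',ang(T,Q))
pv=np.array([.550,-.246,.061]);print('ang T,G,r from pivot',ang(T,pv),ang(G,pv),ang(r,pv),np.linalg.norm((T-pv)[:2]),np.linalg.norm((G-pv)[:2]),np.linalg.norm((r-pv)[:2]))
for p in (T,Q,G,pv): print((Rt.T@(p-s['ee_pos'])*100).round(2))
E
```

```text
tip [ 0.50899076 -0.19339083  0.067     ] near pivot [ 0.54659281 -0.24311017  0.067     ] green [ 0.47329993 -0.25682293  0.045     ] red [ 0.51526632 -0.17956514  0.045     ] lever ang 127.1
ang T,G,r from pivot 127.9 -172.0 117.6 0.06670443720158097 0.07745989787390553 0.07496678911750877
[ 2.14 -4.23 11.63]
[-4.09 -4.34 11.63]
[ -0.64 -10.95  13.83]
[-4.53 -4.25 12.23]
```

The lever points at about 127.5°, the green dot lies at about 188° from the pivot, and the red dot at about 118°. So it needs about +60°. Descending beside it and pushing half way.

```bash
python3 -m crank '0 0 0 0 0 3 0;0 0 0 0 0 4 0;0 0 0 0 0 4 0;0 0 0 0 0 3 0;0 0 0 0 0 1.3 0;0 0 0 0 0 0 0;0 0 0 0 -0.5 0 0;0 0 0 0 -0.5 0 0;0 0 0 0 -0.5 0 0;0 0 0 0 -0.5 0 0;0 0 0 0 -0.3 0 0;0 0 0 0 -0.2 0 0;0 0 0 0 0 0 0' && python3 -m crank '0 0 -4 0.12 -0.32 0 0;0 0 -4 0.12 -0.32 0 0;0 0 -4 0.12 -0.32 0 0;0 0 -4 0.12 -0.32 0 0;0 0 -4 0.12 -0.32 0 0;0 0 0 0 0 0 0'
python3 - <<'E'
from h import *
f=grab('wrist');pts(f,['lever_tip','lever_pivot','open_mark']);save(f,'w8.png')
f=grab('side');pts(f,['lever_tip','open_mark'])
E
```

```text
time: 19.9
ee_pos: [0.5357, -0.1996, 0.0303]
tcp_rot: [-180.0, -0.0, 128.2]
force: [-0.1, -1.1, 0.7]
opening: 0.0003
gripper_force: 0.0
time: 20.65
ee_pos: [0.5204, -0.2068, 0.0303]
tcp_rot: [-180.0, -0.0, 148.1]
force: [0.1, 0.3, -0.3]
opening: 0.0007
gripper_force: 0.0
lever_tip [(0.59, [0.495, -0.207, 0.062])]
lever_pivot []
open_mark [(0.56, [0.472, -0.259, 0.044])]
lever_tip [(0.66, [0.279, -0.189, 0.06]), (0.48, [0.452, -0.53, 0.061]), (0.41, [0.252, -0.404, 0.06])]
open_mark [(0.93, [0.252, -0.263, 0.043]), (0.85, [0.468, -0.255, 0.045]), (0.84, [0.198, -0.463, 0.049])]
```

View pics/w8.png

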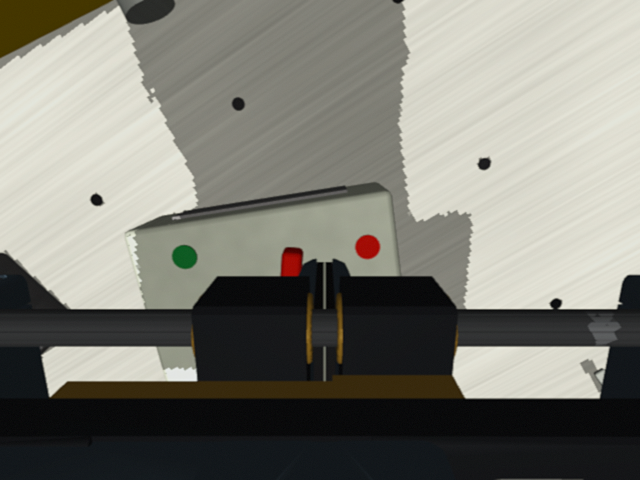

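The lever is moving; its tip is at (291,250), just ahead of the finger, with green at (184,257). Continuing.

```bash
python3 -m crank '0 0 -4 0.12 -0.32 0 0;0 0 -4 0.12 -0.32 0 0;0 0 -4 0.12 -0.32 0 0;0 0 -4 0.12 -0.32 0 0;0 0 -4 0.12 -0.32 0 0;0 0 -4 0.12 -0.32 0 0;0 0 -4 0.12 -0.32 0 0;0 0 -4 0.12 -0.32 0 0;0 0 -4 0.12 -0.32 0 0;0 0 0 0 0 0 0'
cat >> h.py <<'E'
def lev(n):
    f=grab(n); im=f['image'].astype(int); k=(im[...,0]>90)&(im[...,1]<60)&(im[...,2]<60)
    pv=np.array([.550,-.246]); nb,l,st,c=cv2.connectedComponentsWithStats(k.astype(np.uint8))
    for i in range(1,nb):
        p=ray(f,c[i],.064); r=np.linalg.norm(p[:2]-pv)
        if st[i,4]>10 and r<.11:
            q=np.argwhere(l==i)[:,::-1]; P=np.array([ray(f,x,.067)[:2] for x in q]); d=np.linalg.norm(P-pv,axis=1)
            far=P[d>d.max()-.008].mean(0); v,e=np.linalg.eigh(np.cov(P.T)); 
            print(n,st[i,4],'cen',p.round(3),'far',far.round(3),'ang far',ang(far,pv),'r',d.max().round(3),'axis',ang(e[:,1],(0,0)))
    return f
E
python3 - <<'E'
from h import *
for n in ['wrist','side','top']: f=lev(n); pts(f,['lever_tip','open_mark'])
E
```

```text
time: 22.25
ee_pos: [0.5024, -0.2313, 0.0303]
tcp_rot: [180.0, -0.0, -175.9]
force: [0.1, -0.1, -0.2]
opening: 0.0001
gripper_force: 0.0
wrist 484 cen [ 0.486 -0.247  0.064] far [ 0.484 -0.247] ang far -179.1 r 0.07 axis 170.7
lever_tip []
open_mark [(0.9, [0.473, -0.26, 0.046])]
side 43 cen [ 0.539 -0.247  0.064] far [ 0.524 -0.237] ang far 160.8 r 0.034 axis 164.1
lever_tip [(0.64, [0.256, -0.404, 0.059]), (0.54, [0.282, -0.188, 0.063]), (0.49, [0.453, -0.529, 0.059])]
open_mark [(0.82, [0.253, -0.26, 0.047]), (0.81, [0.197, -0.461, 0.048]), (0.59, [0.42, -0.604, 0.045])]
lever_tip [(0.72, [0.453, -0.527, 0.055]), (0.58, [0.259, -0.398, 0.063])]
open_mark [(0.97, [0.202, -0.462, 0.049]), (0.75, [0.422, -0.607, 0.045])]
```

```bash
python3 -m crank '0 0 -2.5 0.07 -0.2 0 0;0 0 -2.5 0.07 -0.2 0 0;0 0 -2.5 0.07 -0.2 0 0;0 0 0 0 0 0 0' && python3 -m crank '0 0 0 0 0.8 0 0;0 0 0 0 0.8 0 0;0 0 0 0 0 -3 0;0 0 0 0 0 -5 0;0 0 0 0 0 -5 0;0 0 0 -2.5 4 -2 0;0 0 0 -2.5 4 0 0;0 0 0 -2.5 4 0 0;0 0 0 0 0 0 0'
python3 - <<'E'
from h import *
for n in ['wrist','side','top']:
    f=lev(n); pts(f,['lever_tip','open_mark'])
    if n=='wrist': save(f,'w9.png')
for n in ['top','side']: amb(n)
E
```

```text
time: 23.2
ee_pos: [0.501, -0.2374, 0.0303]
tcp_rot: [180.0, -0.0, -168.4]
force: [0.4, -0.6, -0.3]
opening: 0.0001
gripper_force: 0.1
time: 24.32
ee_pos: [0.5475, -0.0863, 0.1804]
tcp_rot: [180.0, 0.0, -168.2]
force: [0.3, -0.6, 0.7]
opening: 0.0004
gripper_force: 0.0
wrist 1330 cen [ 0.524 -0.252  0.064] far [ 0.485 -0.254] ang far -173.0 r 0.069 axis -175.1
wrist 123 cen [ 0.513 -0.175  0.064] far [ 0.512 -0.174] ang far 117.7 r 0.086 axis 168.5
lever_tip [(0.91, [0.478, -0.253, 0.062])]
open_mark [(0.68, [0.471, -0.258, 0.042]), (0.49, [0.551, -0.246, 0.056])]
side 64 cen [ 0.524 -0.25   0.064] far [ 0.485 -0.249] ang far -177.5 r 0.068 axis -174.6
lever_tip [(0.67, [0.281, -0.188, 0.062]), (0.54, [0.251, -0.402, 0.059]), (0.49, [0.458, -0.528, 0.06])]
open_mark [(0.96, [0.473, -0.251, 0.045]), (0.86, [0.251, -0.259, 0.045]), (0.86, [0.416, -0.61, 0.046])]
top 60 cen [ 0.526 -0.249  0.064] far [ 0.488 -0.252] ang far -174.1 r 0.066 axis -174.3
lever_tip [(0.73, [0.456, -0.527, 0.059]), (0.56, [0.478, -0.255, 0.062]), (0.52, [0.28, -0.186, 0.061])]
open_mark [(0.94, [0.472, -0.257, 0.048]), (0.94, [0.202, -0.462, 0.047]), (0.86, [0.256, -0.267, 0.044])]
top amber [0.6169 0.1101 0.043 ] 97 ang -51.8 r 0.1004
side amber [0.6153 0.1076 0.043 ] 70 ang -53.4 r 0.1014
```

View pics/w9.png

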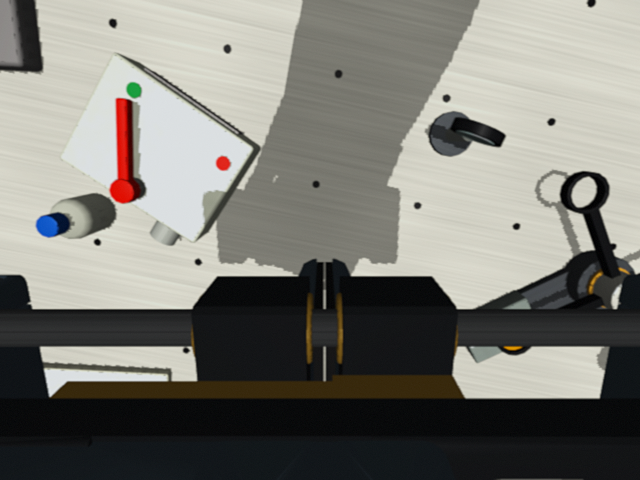

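The lever lies along the line to the green dot: tip (123,100), green (134,90), measured 185–187° against about 187°. I'll do one last check of the amber from directly above.

```bash
python3 -m crank '0 0 0 -2.95 2.97 0 0;0 0 0 -2.95 2.97 0 0;0 0 0 -2.95 2.97 0 0;0 0 0 -2.95 2.97 0 0;0 0 0 -2.95 2.97 0 0;0 0 0 -2.95 2.97 0 0;0 0 0 0 0 0 0'
python3 - <<'E'
from h import *
amb('wrist');f=grab('wrist');print(f['state']['ee_pos'],cam(f)[0])
save(dict(image=cv2.resize(f['image'][0:270,160:480],None,fx=2.2,fy=2.2)),'w10.png')
for n in ('hub','port','amber'): pts(f,[n])
E
```

```text
time: 25.85
ee_pos: [0.6854, 0.1232, 0.1801]
tcp_rot: [180.0, 0.0, -168.2]
force: [-0.9, -0.6, -1.0]
opening: -0.0001
gripper_force: 0.0
wrist amber [0.6161 0.1082 0.043 ] 987 ang -52.8 r 0.1014
[0.68404469 0.12123509 0.1799449 ] [0.61754351 0.1069146  0.37669464]
hub [(0.7, [0.555, 0.193, 0.041])]
port [(0.59, [0.62, 0.11, 0.026])]
amber [(0.96, [0.615, 0.103, 0.046])]
```

View pics/w10.png

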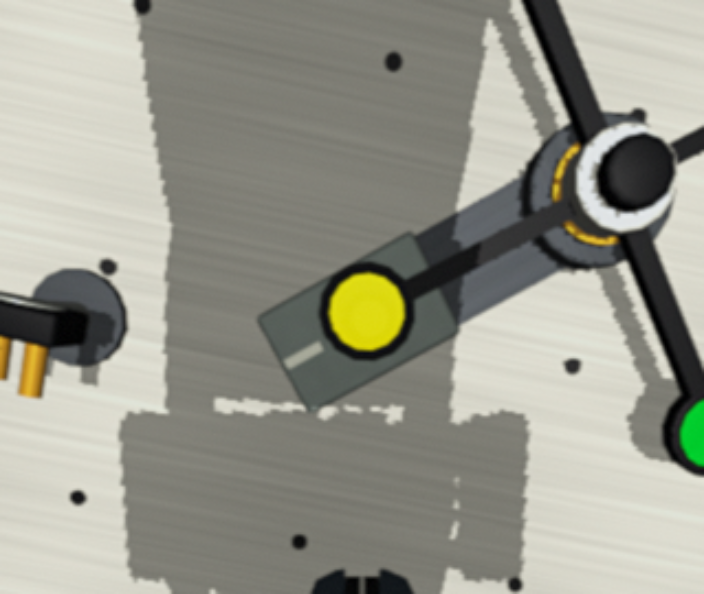

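From straight above, the glass centre (367,311) is about 2 mm from the port centre (370,316) that I worked out from the block's corners. The slack is 7 mm, so the port is covered. Handing in.

```bash
python3 -c "
from rig import job
print(job.sign_off())"
```

```text
the job is handed in; nothing more can be done
None
```

The job is handed in: the amber glass covers the whole lamp port (about 2 mm off centre), the red lever is over at the green dot within about 2°, and the hand is clear, at about 26 s of the 72 s.

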